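# Lock the stamp away for six hours

## Robot

A 6-joint arm with a two-finger parallel gripper is mounted at the origin on a cart in front of the work surface, level with it; the furniture and walls round the work are solid. World frame = base frame: x ahead of the robot, y to its left, z up, the work surface at z = 0. Lengths are in m, angles in rad, forces in N, time in s.
With the tool pointing down it reaches from about 0.275 to 0.875 m from the base axis. Payload 12.5 kg.
Tool frame: the origin (TCP) lies at the very end of the fingers, on their centre line; the grasp point (between the pads) lies 19 mm behind it; z points along the fingers, y is the line along which they close (so a half turn about z gives the same grasp; the last joint's range is limited). The gripper opens to 85 mm and grips with 20 to 120 N. Pads are 22 mm wide; open, the fingers measure 114 mm over their backs; the gripper's body (76 mm by 85 mm) begins 54 mm behind the grasp point. The pads swing forward as they close: fully open they stand 13 mm farther back than shut.
Start: joints at [1.164, 0.351, 1.652, -0, 1.139, -0.085], TCP at [0.174, 0.522, 0.231] pointing down, gripper open.
Joint ranges: [-2.75, 2.75], [-0.79, 2.1], [0.01, 2.65], [-1.57, 4.71], [0.07, 3.14], [-2.87, 2.87]. Speed limits (rad/s): [2.22, 2.22, 2.79, 3.14, 3.14, 3.14].

## Interface

Orientations are given as a 3x3 rotation matrix whose columns are the frame's x, y, z axes.
In Python, from bench import manip gives the robot as it stands. Calls block until the motion is done:
- manip.move_ptp(position, orientation): joint-space move of the TCP to a pose.
- manip.move_l(position, attitude=None, max_speed=0.15): straight line of the TCP; attitude=None keeps the orientation; max_speed is the mean speed in m/s.
- manip.move_j(angles): joint-space move.
- manip.set_gripper(opening, effort=None): opening from 0.0 (shut) to 1.0 (fully open); effort is the grip in N (None keeps the last); returns when the fingers have stopped.
- manip.dwell(seconds).
- manip.inverse_kinematics(position, orientation): joint angles nearest the present ones, or None.
- manip.grab_frame(name): name is "side" or "top" or "wrist"; returns (picture, depth): 400x640x3 uint8, red, green, blue; 400x640 float32, m along the optical axis (not along the pixel's ray), 0 where there is no reading.
- manip.get_calibration(name): a dict with "camera_matrix" (3x3 intrinsics, pixels), "k1" (the pictures are not rectified: a ray, as slopes to the right and down, at radius r is drawn at 1 + k1 r^2 times it, then the intrinsics apply), "R" (3x3) and "t" (3): a world point X has camera coordinates R X + t. Camera axes: x right, y down, z forward; pixel columns grow to the right and rows downward; lengths in m; the calibration is good to about 2 mm. A picture is of the moment at which its call begins: read the wrist's pose just before it. get_calibration takes no time and is no camera call; for the wrist camera it gives the pose at the moment of the call.
A pose or a line that the arm cannot do raises manip.Unreachable and nothing moves.
- manip.sign_off(): hands the job in; it is judged then, once.
Trained networks look in the newest picture that a camera, given by its name, has taken for a name from the list of things; names that differ only in an ending like _2 or _b are one class to them, and where a whole thing is asked for, a point or a joint stands for the part that bears it (a point fixed in the world has none). Each returns a list of dicts, best first, with "confidence" (0 to 1); they miss things now and then, are a little off and sometimes report something else, mostly with a low value. They report only what shows in the picture. A call takes as long as a camera call. They do not tell look-alikes from the thing itself.
- manip.look_for(camera, name): "at" ([x, y, z] in m, in world coordinates, good to about 4 mm: the middle of the surface that is visible of it).
Readings, each from a call of its own:
- manip.current_time(): time.
- manip.current_qpos(): joint angles.
- manip.current_joint_vel(): joint speeds.
- manip.current_joint_torque(): joint torques, N m.
- manip.current_ee_pos(): TCP position.
- manip.current_tcp_rot(): TCP orientation.
- manip.current_force(): force on the tool from outside, world axes, zero at the start.
- manip.current_ft_torque(): the same for the moment, N m.
- manip.current_grip_width(): opening from 0.0 (shut) to 1.0 (fully open).
- manip.current_grip_force(): force on a finger pad.
Only numpy, scipy, OpenCV 4.12 (cv2) and the standard library are available. Lean on these libraries where they do the work, as an engineer would, in place of code of your own. Each camera call takes 0.05 s, during which the arm holds its last target. There are 200 camera calls.

## Task

Stand the wooden-handled rubber stamp upright in the open compartment of the grey timed lock box and let go of it. Close the box's blue lid fully, and after that turn the orange timer sleeve clockwise to 6, so that it rests in the click for 6. Leave the ink bottle and the binder clip where they are.

Things in the scene. Friction and masses are not known exactly. Their poses are not given: they have to be found in the camera images.
- lockbox: Grey timed lock box, fixed to the desk. Origin: under the centre of its square open compartment, at the desk top; z up, x from its front (robot's side) to its hinge side, y to its left. Compartment 140 x 140 mm outside, 90 mm high, walls and floor 5 mm. A solid timer housing with a black top adjoins it on the -y side: 140 mm in x, 110 mm in y (centre y = -125 mm), 98 mm high.
- lid (a joint): Blue lid of the compartment, 140 x 140 x 8 mm, with a 6 mm thumb lip at the middle of its front edge, rad: 0 = closed on the rim (its top then 98.5 mm above the desk, level with the housing), 1.57 = upright, 1.9 = leaning back against its stop. Starts at 1.6 to 1.85. Stiff hinge: it stays at any angle; pushing it shut takes about 1 to 4 N near the free edge.
- lid_hinge (a point): Middle of the lid's hinge line, which runs along the lock box's y at the far (+x) top edge of the compartment, 70 mm in x from the box's origin, 90.5 mm above the desk. Its axes turn with the lid: the lid reaches 140 mm from here along this point's -x, and is 8 mm thick towards its +z (the outside).
- sleeve (a joint): Orange round timer sleeve, vertical axis, rad. 0 = figure 1; each next figure of 1 to 9 is one detent, 24 degrees (0.4189 rad) further clockwise seen from above: 6 is at 2.094, 9 (end stop) at 3.351. It starts at 1, 2, 3 or 4. When let go it settles in the nearest detent; about 0.05 N m turns it on to the next.
- sleeve_grip (a point): On the sleeve's axis, 22 mm above the housing's top (120 mm above the desk), 125 mm from the box's origin along its -y. Ribbed cylinder 44 mm across, 36 mm tall, with a flange 50 mm across, 4 mm high. This point's x axis is the white line on its top, red at the foot, that points at the figure set: at 5 along the box's +x, at 6 24 degrees clockwise of that, at 1 96 degrees anticlockwise.
- stamp_center (a point): Rubber stamp, 67 mm tall, about 50 g, loose, standing on its rubber foot: a wooden base 24 x 48 mm (x, y), 17 mm high, and a round red-brown turned handle above it, up to 24 mm across, from 17 to 67 mm, on the centre line. This point is its centre, 33.5 mm above its underside; its z points up the handle.
- ink_center (a point): Square dark blue ink bottle with a black cap, 47 x 46 x 58 mm, loose bystander; this point is its centre, 29 mm above its underside.
- clip_center (a point): Black binder clip with wire handles up, 32 x 20 x 34 mm, loose bystander; this point is its centre, 17 mm above its underside.
Not all that is in view belongs to the job. What is shaped like the part that bears stamp_center but pink, white or yellow is not meant.

How it is judged:
On the way, in this order (a step that is already met when the one before it is completed fails the run):
1. the stamp stands upright on the floor of the compartment, let go (x of stamp_center in the frame of lockbox between -0.065 and 0.065 m and y of stamp_center in the frame of lockbox between -0.065 and 0.065 m and z of stamp_center in the frame of lockbox below 0.046 m and angle between stamp_center's own z axis and vertical below 0.15 rad and contact force between rubber_stamp and the fingers below 0.1 N), for 0.2 s.
2. the lid is fully closed (value of joint lid below 0.04 rad), for 0.2 s.
3. after that, the sleeve is turned to 6 (value of joint sleeve between 1.97 and 2.22 rad), for 0.2 s.
At the end, for the whole second after the job is handed in: The stamp stands upright (within 0.15 rad) on the floor of the lock box's compartment, the lid is closed (below 0.04 rad), and the sleeve is at rest in the detent of figure 6 (1.97 to 2.22 rad) (all of step 3 and x of stamp_center in the frame of lockbox between -0.065 and 0.065 m and y of stamp_center in the frame of lockbox between -0.065 and 0.065 m and z of stamp_center in the frame of lockbox below 0.046 m and angle between stamp_center's own z axis and vertical below 0.15 rad and value of joint lid below 0.04 rad and velocity of joint sleeve between -0.05 and 0.05 rad/s); the robot touches nothing.
It fails at once if the ink bottle is moved more than 30 mm or tipped (distance of ink_center from where it was at the start of the episode above 0.03 m or angle between ink_center's own z axis and vertical above 0.4 rad).
It fails at once if the binder clip is moved more than 30 mm (distance of clip_center from where it was at the start of the episode above 0.03 m).
It also fails if it takes over 69 s, if anything falls off the work surface, if the arm or the gripper's body presses on something with over 40 N, if the wrist force passes 120 N, or if a joint passes its speed limit or range.

## Working session

There is one attempt and no reset: what is moved stays moved. The work goes in short steps, each a Python script; the robot and the scene stay as the last script left them, time stands still between calls to the robot, and variables do not carry over. Pictures are saved under pics/ and viewed, at most 10 in all, crops included, and the job is handed in when it is done.

```bash
mkdir -p pics; ls; cat > h.py <<'E'
import numpy as np, cv2
from bench import manip as m
def save(n,img): cv2.imwrite('pics/'+n+'.png',cv2.cvtColor(img,cv2.COLOR_RGB2BGR))
def cloud(cam,depth,c=None):
    c=c or m.get_calibration(cam); K=np.array(c['camera_matrix']); h,w=depth.shape
    u,v=np.meshgrid(np.arange(w),np.arange(h))
    p=cv2.undistortPoints(np.stack([u,v],-1).reshape(-1,1,2).astype(float),K,np.array([c['k1'],0,0,0])).reshape(h,w,2)
    X=np.dstack([p*depth[...,None],depth])
    return (X-np.array(c['t']))@np.array(c['R'])   # R^T (X-t)
def down(yaw): # tool z down, tool y at angle yaw from world y
    c,s=np.cos(yaw),np.sin(yaw)
    y=np.array([-s,c,0]); z=np.array([0,0,-1.]); return np.column_stack([np.cross(y,z),y,z])
E
python3 - <<'E'
from h import *
ims=[]
for cam in ('top','side'):
    im,d=m.grab_frame(cam); np.save(cam+'.npy',d); np.save(cam+'_im.npy',im); save(cam,im)
    for n in ('lockbox','lid','lid_hinge','sleeve','sleeve_grip','stamp_center','ink_center','clip_center'):
        print(cam,n,[(np.round(r['at'],3).tolist(),round(r['confidence'],2)) for r in m.look_for(cam,n)[:4]])
print(m.current_time(), np.round(m.current_tcp_rot(),2).tolist())
E
```

```text
pics
top lockbox [([0.51, 0.08, 0.096], 0.61)]
top lid [([0.581, 0.121, 0.177], 0.94)]
top lid_hinge [([0.578, 0.12, 0.178], 0.7)]
top sleeve [([0.498, -0.012, 0.135], 0.73)]
top sleeve_grip [([0.494, -0.01, 0.132], 0.68)]
top stamp_center [([0.588, 0.35, 0.021], 0.7), ([0.654, 0.129, 0.018], 0.56), ([0.674, 0.223, 0.019], 0.47)]
top ink_center [([0.449, 0.314, 0.037], 0.49), ([0.45, -0.237, 0.009], 0.41)]
top clip_center [([0.58, 0.12, 0.179], 0.35)]
side lockbox [([0.495, 0.061, 0.069], 0.83)]
side lid [([0.581, 0.19, 0.191], 0.87)]
side lid_hinge [([0.583, 0.188, 0.19], 0.92)]
side sleeve [([0.5, 0.005, 0.124], 0.71)]
side sleeve_grip [([0.497, 0.004, 0.126], 0.71)]
side stamp_center [([0.658, 0.139, 0.018], 0.93), ([0.677, 0.23, 0.014], 0.68), ([0.591, 0.353, 0.012], 0.63), ([0.549, 0.278, 0.023], 0.63)]
side ink_center [([0.451, 0.333, 0.036], 0.82)]
side clip_center []
0.9 [[-0.95, 0.32, -0.0], [0.32, 0.95, 0.0], [0.0, 0.0, -1.0]]
```

View pics/top.png

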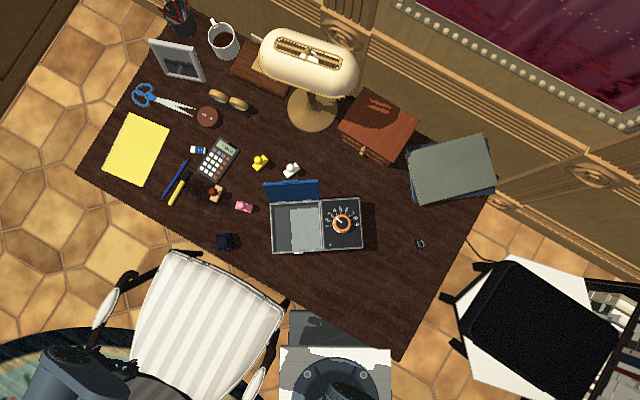

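View pics/side.png

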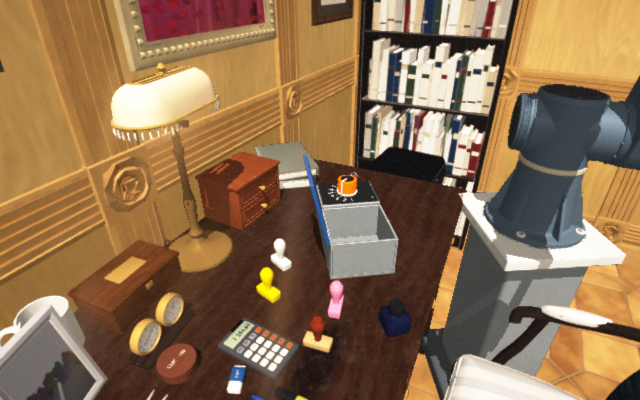

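Stamp candidates in the side view are white (281,253), yellow (268,285), pink (336,298), and wooden base with red-brown handle (318,335). Only the last fits the description. It sits at about (215,193) in the top view, near world (0.59, 0.35). I'll confirm it in an enlarged crop and measure the geometry.

```bash
python3 - <<'E'
from h import *
S=np.load('side_im.npy');T=np.load('top_im.npy')
a=cv2.resize(S[280:380,260:390],None,fx=3,fy=3,interpolation=cv2.INTER_CUBIC)
b=cv2.resize(T[170:262,170:370],None,fx=4-0.05,fy=3,interpolation=cv2.INTER_CUBIC)
b=cv2.resize(T[170:262,190:370],(720,368-100+0),interpolation=cv2.INTER_CUBIC)
im=np.zeros((300+268,720,3),np.uint8); im[:300,:390]=a; im[300:]=b
save('crop1',im)
for cam in('top','side'):
    P=cloud(cam,np.load(cam+'.npy')); d=np.load(cam+'.npy')>0
    def blob(c,r,zl,zh): return P[d&(np.hypot(P[...,0]-c[0],P[...,1]-c[1])<r)&(P[...,2]>zl)&(P[...,2]<zh)]
    for nm,zl,zh in(('base',.008,.022),('handle',.03,.075)):
        q=blob((.591,.353),.045,zl,zh)
        if len(q)>4:
            print(cam,nm,len(q),q.mean(0).round(4),q[:,:2].min(0).round(3),q[:,:2].max(0).round(3),q[:,2].max().round(3),cv2.minAreaRect(q[:,:2].astype(np.float32)*1000))
    q=P[d&(np.abs(P[...,2]-.098)<.005)&(P[...,0]>.38)&(P[...,0]<.6)&(np.abs(P[...,1]+.0)<.075)]
    if len(q)>4: print(cam,'housing',len(q),q.mean(0).round(4),cv2.minAreaRect(q[:,:2].astype(np.float32)*1000))
    q=P[d&(P[...,2]>.125)&(P[...,2]<.145)&(np.hypot(P[...,0]-.498,P[...,1]+.008)<.04)]
    if len(q)>4:print(cam,'sleeve',len(q),q.mean(0).round(4),cv2.minEnclosingCircle(q[:,:2].astype(np.float32)*1000))
    q=P[d&(P[...,2]>.11)&(P[...,2]<.26)&(P[...,0]>.5)&(P[...,0]<.68)&(P[...,1]>.05)&(P[...,1]<.25)]
    print(cam,'lid',len(q),q.min(0).round(3),q.max(0).round(3)); 
    c=q.mean(0);n=np.linalg.svd(q-c,full_matrices=0)[2][2];print('n',n.round(3),c.round(3))
E
```

```text
top base 135 [0.5967 0.3509 0.0145] [0.561 0.314] [0.635 0.375] 0.022 ((600.159912109375, 355.8837585449219), (70.09256744384766, 53.833099365234375), 32.904075622558594)
top handle 66 [0.585  0.3503 0.0619] [0.574 0.34 ] [0.597 0.364] 0.07 ((585.7020874023438, 350.8076171875), (22.751184463500977, 22.18799591064453), 27.888307571411133)
top housing 1645 [ 0.4957 -0.0116  0.0973] ((495.0, 1.6407318115234375), (142.25390625, 139.42103576660156), 1.9016668796539307)
top sleeve 215 [ 0.4959 -0.0122  0.1336] ((495.9468078613281, -12.08174991607666), 22.393556594848633)
top lid 987 [0.558 0.05  0.11 ] [0.598 0.189 0.235]
n [-0.968 -0.07   0.239] [0.578 0.119 0.18 ]
side base 425 [0.5951 0.3572 0.0145] [0.564 0.335] [0.636 0.373] 0.022 ((599.7841796875, 353.8211364746094), (71.72190856933594, 37.383602142333984), 0.38493505120277405)
side handle 254 [0.5892 0.3584 0.0566] [0.577 0.343] [0.601 0.366] 0.068 ((589.2299194335938, 355.0810852050781), (21.133302688598633, 23.47484588623047), 81.96248626708984)
side housing 1067 [0.5011 0.0017 0.0972] ((499.05181884765625, -9.201217651367188), (139.55685424804688, 109.41153717041016), 3.0192558765411377)
side sleeve 178 [ 0.5    -0.0051  0.1321] ((499.9461364746094, -10.848052024841309), 23.402664184570312)
side lid 400 [0.561 0.054 0.111] [0.602 0.191 0.232]
n [-0.971 -0.055  0.231] [0.583 0.162 0.189]
```

View pics/crop1.png

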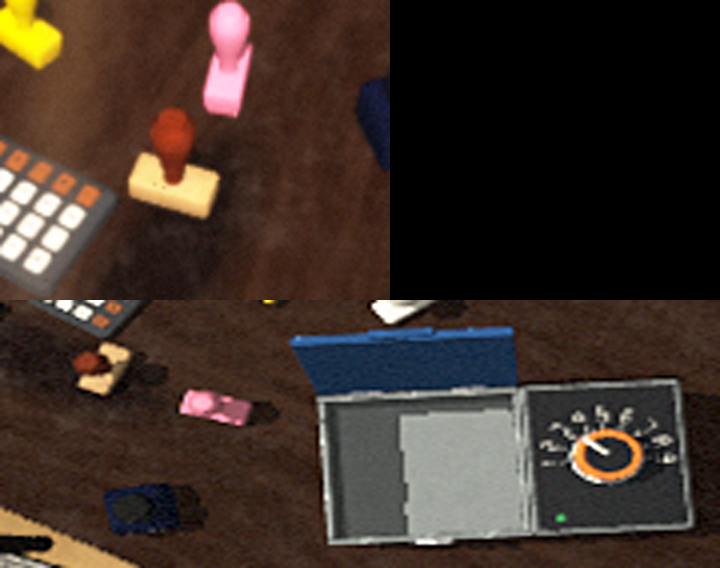

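The crop confirms it: wooden base and red-brown handle at (172,150), with the pink look-alike beside it at (228,55). The sleeve's line seems to point at about 3. I'll go above the stamp and take one close look.

```bash
python3 - <<'E'
from h import *
P=cloud('top',np.load('top.npy'));d=np.load('top.npy')>0
q=P[d&(P[...,0]>.60)&(P[...,0]<.9)&(P[...,1]>-.05)&(P[...,1]<.25)&(P[...,2]>.1)]
print('behind lid >0.1m high: ',q.min(0).round(3) if len(q) else 0)
m.move_ptp([.588,.353,.19],down(0.056))
m.set_gripper(.6,30)
c=m.get_calibration('wrist'); im,dd=m.grab_frame('wrist'); save('w1',im)
P=cloud('wrist',dd,c)
k=(dd>0)&(np.hypot(P[...,0]-.588,P[...,1]-.353)<.04)
for zl,zh in((.03,.05),(.05,.062),(.062,.075),(.01,.025)):
    q=P[k&(P[...,2]>zl)&(P[...,2]<zh)]
    if len(q)>5: print(zl,len(q),cv2.minAreaRect(q[:,:2].astype(np.float32)*1000),q[:,2].max())
print([(r['at'],r['confidence']) for r in m.look_for('wrist','stamp_center')], m.current_time(), m.current_qpos())
E
```

```text
behind lid >0.1m high:  [ 0.727 -0.049  0.1  ]
0.05 202 ((586.3870849609375, 351.5490417480469), (23.37755012512207, 23.794878005981445), 10.899613380432129) 0.06196599766380569
0.062 339 ((586.7048950195312, 351.6149597167969), (19.852266311645508, 19.902191162109375), 59.37440490722656) 0.06786097734015908
0.01 528 ((594.1366577148438, 350.6424255371094), (33.37191390991211, 65.23355102539062), 83.46365356445312) 0.02151249429416988
[([0.6706, 0.2366, 0.0311], 0.94), ([0.544, 0.2758, 0.0156], 0.9), ([0.5874, 0.354, 0.0501], 0.89), ([0.657, 0.1393, 0.0332], 0.75)] 3.0833 [ 4.72927312e-01  6.38089790e-01  1.30008351e+00  8.39196726e-06
  1.20348722e+00 -1.15389350e+00]
```

View pics/w1.png

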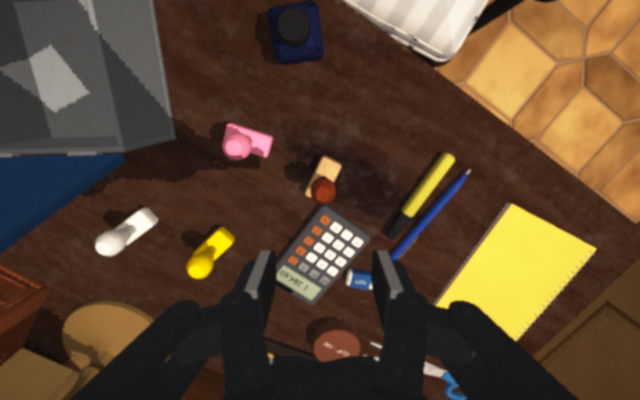

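The wrist view shows the target stamp at (323,180), clear of its neighbours. The handle is at (0.5866, 0.3516). Grasping now.

```bash
python3 - <<'E'
from h import *
m.move_l([.5866,.3516,.19],max_speed=.1)
m.move_l([.5866,.3516,.031],max_speed=.12)
m.set_gripper(0,30)
print(m.current_grip_width(),m.current_grip_force(),m.current_force())
m.move_l([.5866,.3516,.21],max_speed=.15)
im,dd=m.grab_frame('wrist'); save('w2',im[100:]); print(m.current_grip_width(),m.current_force(),m.current_time())
# pose over box: also fresh look at the box
m.move_ptp([.491,.113,.24],down(.056))
c=m.get_calibration('wrist'); im,dd=m.grab_frame('wrist'); save('w3',im); P=cloud('wrist',dd,c)
q=P[(dd>0)&(abs(P[...,2]-.09)<.004)&(P[...,0]>.38)&(P[...,0]<.6)&(P[...,1]>.03)&(P[...,1]<.22)]
print(len(q), q.min(0),q.max(0),cv2.minAreaRect(q[:,:2].astype(np.float32)*1000) if len(q)>5 else 0, m.current_time())
E
```

```text
0.26612212591294604 29.378189712006133 [ 0.0957804  -0.03903193  3.14153849]
0.2684175118571921 [-0.38982939  0.29396245 -0.05664107] 6.5667
3058 [0.4133213  0.03118701 0.08600945] [0.56486724 0.18623816 0.09399083] ((489.5760498046875, 108.96326446533203), (143.098388671875, 145.62811279296875), 4.16448450088501) 7.6333
```

View pics/w3.png

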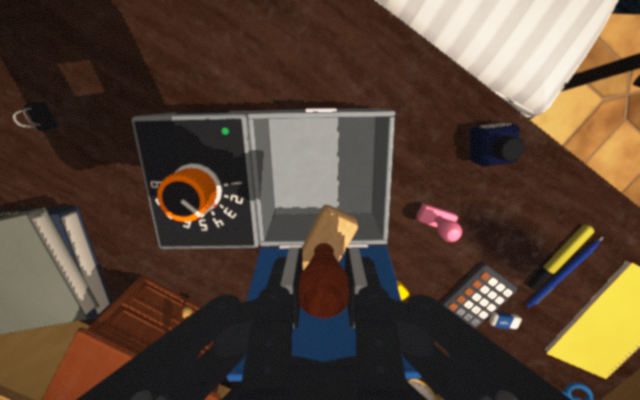

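The stamp hangs upright in the fingers at (325,270), with the empty compartment at (322,175). Lowering it in.

```bash
python3 - <<'E'
from h import *
m.move_l([.490,.112,.05],max_speed=.12)
z=.038
while z>.033:
    m.move_l([.490,.112,z],max_speed=.03); f=m.current_force(); print(z,f.round(2) if hasattr(f,'round') else f)
    if f[2]>1.5: break
    z-=.001
m.set_gripper(.55); m.dwell(.2)
m.move_l([.490,.112,.24],max_speed=.15)
c=m.get_calibration('wrist'); im,dd=m.grab_frame('wrist'); np.save('w4.npy',dd); save('w4',im); P=cloud('wrist',dd,c)
q=P[(dd>0)&(P[...,2]>.055)&(P[...,2]<.08)&(np.hypot(P[...,0]-.49,P[...,1]-.112)<.055)]
print(len(q),q.mean(0) if len(q) else 0,q[:,2].max() if len(q) else 0)
# sleeve
q=P[(dd>0)&(P[...,2]>.12)&(P[...,2]<.15)&(np.hypot(P[...,0]-.498,P[...,1]+.0115)<.04)]
t=q[q[:,2]>.13]; print('sleeve',q[:,2].max(),cv2.minEnclosingCircle(t[:,:2].astype(np.float32)*1000))
n='lid';k=(dd>0)&(P[...,0]>.55)&(P[...,0]<.63)&(P[...,1]>.04)&(P[...,1]<.2)&(P[...,2]>.12)&(P[...,2]<.25)
print('lid',k.sum(), m.current_time(), m.current_qpos())
E
```

```text
0.038 [ 0.09 -0.43 -0.07]
0.037 [-0.07  0.23  0.1 ]
0.036 [-1.47  0.06  4.91]
411 [0.48837163 0.11179508 0.06760026] 0.07300297758574298
sleeve 0.1365542518101227 ((497.1803283691406, -12.570162773132324), 22.75971221923828)
lid 8883 12.5333 [ 1.31999452e-01  2.55915503e-01  1.76196634e+00 -8.91548383e-06
  1.12509930e+00 -1.49469212e+00]
```

View pics/w4.png

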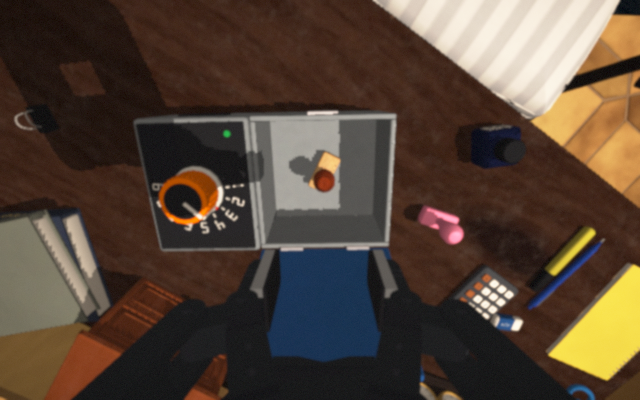

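The stamp stands in the compartment at (325,172), with its top at 73 mm. Next the lid: I'll get behind it with shut fingers and push it along its arc.

```bash
python3 - <<'E'
from h import *
yaw=.058; o=np.array([.490,.112]); ex=np.array([np.cos(yaw),np.sin(yaw)])
def W(xb,z): return [*(o+ex*xb),z]
c=m.get_calibration('wrist'); print('cam rel TCP',-np.array(c['R']).T@np.array(c['t'])-m.current_ee_pos())
m.move_l(W(0,.33),max_speed=.2)
m.set_gripper(0)
m.move_l(W(.152,.33),max_speed=.2)
m.move_l(W(.152,.205),max_speed=.15); print(m.current_force())
for th in np.linspace(1.7,0,12):
    s=.12; p=np.array([.07,.0905])+s*np.array([-np.cos(th),np.sin(th)])+.008*np.array([np.sin(th),np.cos(th)])+[.011,0]
    m.move_l(W(*p),max_speed=.08); f=np.array(m.current_force()); print(round(th,2),p.round(3),f.round(1))
    if np.linalg.norm(f)>25: print('stop');break
print(m.current_time())
E
```

```text
cam rel TCP [-0.08465377 -0.00527585  0.14254921]
[ 0.68718349 -0.10716675  0.10599648]
1.7 [0.104 0.208] [ 1.2 -0.4  0.1]
1.55 [0.086 0.211] [-0.2 -0.   0.7]
1.39 [0.067 0.21 ] [-0.3  0.2  0.4]
1.24 [0.049 0.206] [0.3 0.2 0.2]
1.08 [0.032 0.2  ] [-0.6  0.2  0.9]
0.93 [0.015 0.191] [-0.9  0.6  0.8]
0.77 [0.001 0.18 ] [ 1.2  0.4 -0.2]
0.62 [-0.012  0.167] [-0.2 -0.1 -0. ]
0.46 [-0.023  0.151] [-0.3 -0.4 -0.1]
0.31 [-0.031  0.135] [-0.9  0.5  0.8]
0.15 [-0.036  0.117] [-0.4 -1.   0.7]
0.0 [-0.039  0.098] [ 0.3 -0.5  0.3]
20.5
```

```bash
python3 - <<'E'
from h import *
yaw=.058; o=np.array([.490,.112]); ex=np.array([np.cos(yaw),np.sin(yaw)])
for z in(.0965,.095,.0935,.092):
    m.move_l([*(o-ex*.042),z],max_speed=.03); f=m.current_force(); print(z,np.round(f,1))
    if f[2]>8: break
m.move_l([*(o-ex*.042),.2],max_speed=.2)
m.move_ptp([.4975,-.012,.26],down(yaw))
c=m.get_calibration('wrist'); im,dd=m.grab_frame('wrist'); np.save('w5_im.npy',im);np.save('w5.npy',dd); save('w5',im); P=cloud('wrist',dd,c)
q=P[(dd>0)&(P[...,0]>.44)&(P[...,0]<.54)&(P[...,1]>.07)&(P[...,1]<.16)]
print('lid z',len(q),q[:,2].mean(),np.percentile(q[:,2],[5,95]))
C=q.mean(0);n=np.linalg.svd(q-C,full_matrices=0)[2][2];print('n',n)
t=P[(dd>0)&(P[...,2]>.13)&(P[...,2]<.145)&(np.hypot(P[...,0]-.4975,P[...,1]+.012)<.04)]
print('sleeve',cv2.minEnclosingCircle(t[:,:2].astype(np.float32)*1000),m.current_time(),m.current_qpos())
E
```

```text
0.0965 [ 5.2 -1.1 13.5]
lid z 7665 0.09890341839795594 [0.09764907 0.1001162 ]
n [-1.94016862e-04  1.70617305e-03  9.99998526e-01]
sleeve ((497.39263916015625, -12.80582046508789), 23.018033981323242) 22.1167 [-1.16733470e-01  2.25957252e-01  1.75048585e+00  2.73678786e-04
  1.16782431e+00 -1.74575212e+00]
```

View pics/w5.png

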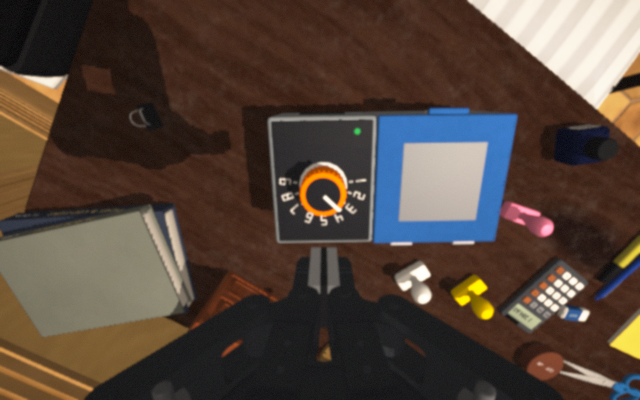

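The lid is flat and shut: its plane is at 98.9 mm and level. The sleeve's white line, from (325,195) to (341,209), points at about 3. I'll measure its angle from the white pixels on the top face.

```bash
python3 - <<'E'
from h import *
im=np.load('w5_im.npy').astype(int);dd=np.load('w5.npy'); P=cloud('wrist',dd)
r=np.hypot(P[...,0]-.4974,P[...,1]+.0128)
for thr in (120,160):
    k=(dd>0)&(P[...,2]>.128)&(r<.0215)&(im.min(-1)>thr)
    q=P[k][:,:2]; v=q.mean(0)-[.4974,-.0128]; 
    print(k.sum(),v,'angle from box +x (ccw deg):',np.degrees(np.arctan2(v[1],v[0])-.058), [np.degrees(np.arctan2(*(e:=np.linalg.svd(q-q.mean(0))[2][0])[::-1])-.058)])
E
```

```text
104 [0.0065399  0.00848793] angle from box +x (ccw deg): 49.06281355471255 [np.float64(47.985957346817116)]
84 [0.00669102 0.00889131] angle from box +x (ccw deg): 49.71410257963959 [np.float64(46.68238315380568)]
```

Measured at 48°, which is figure 3, so it needs 72° clockwise.

```bash
python3 - <<'E'
from h import *
yaw=.058
m.set_gripper(1)
m.move_l([.4974,-.0125,.19],down(yaw),max_speed=.15)
m.move_l([.4974,-.0125,.107],max_speed=.1); print(m.current_force())
m.set_gripper(0,40); print(m.current_grip_width(),m.current_grip_force())
q=np.array(m.current_qpos())
for i in range(3):
    q[5]+=np.radians(24); m.move_j(q.tolist()); print(np.round(m.current_force(),1),np.round(m.current_ft_torque(),2))
m.set_gripper(1); m.dwell(.2)
m.move_l([.4974,-.0125,.26],max_speed=.15)
m.move_ptp([.4974,-.0125,.26],down(yaw))
c=m.get_calibration('wrist'); im,dd=m.grab_frame('wrist'); P=cloud('wrist',dd,c); save('w6',im)
im=im.astype(int); r=np.hypot(P[...,0]-.4974,P[...,1]+.0128)
k=(dd>0)&(P[...,2]>.128)&(r<.0215)&(im.min(-1)>140); v=P[k][:,:2].mean(0)-[.4974,-.0128]
print(k.sum(),np.degrees(np.arctan2(v[1],v[0])-.058),m.current_time())
q=P[(dd>0)&(P[...,0]>.44)&(P[...,0]<.54)&(P[...,1]>.09)&(P[...,1]<.16)];print('lid',q[:,2].mean())
E
```

```text
[-0.18014177 -0.18210076 -0.33265574]
0.5053951503758889 39.84732985496521
[ 0.7  2.9 -0.6] [ 0.47 -0.    0.01]
[ 0.1  6.3 -0.2] [ 0.96 -0.17  0.  ]
[ 2.1  6.9 -1.1] [ 1.08 -0.31  0.03]
92 -26.744070244321154 29.475
lid 0.09891586552645015
```

View pics/w6.png

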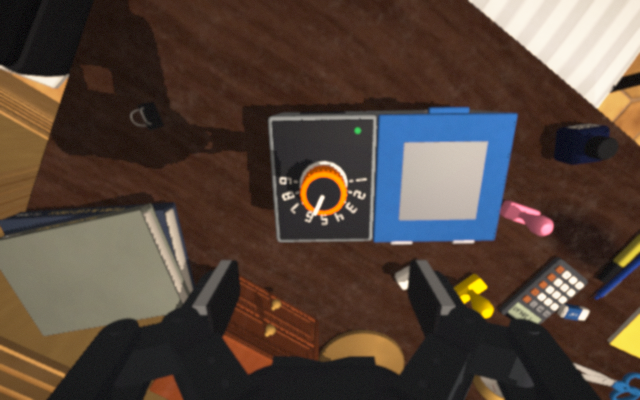

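The line now points at 6, from (322,195) to (315,214), measured at −26.7° against a nominal −24°. The lid is still shut and the arm is clear of everything. Handing in.

```bash
python3 -c "
from h import *
m.dwell(.3); print(m.sign_off())"
```

```text
the job is handed in; nothing more can be done
None
```

The stamp stands upright in the compartment, the lid is fully closed, and the sleeve rests at 6; I handed the job in at about 30 s, with the ink bottle and binder clip left where they were.

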